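# Pack the clay-workshop crate, heavy things lowest

## Robot

A 6-joint arm with a two-finger parallel gripper is mounted at the origin on the work surface. World frame = base frame: x ahead of the robot, y to its left, z up, the work surface at z = 0. Lengths are in m, angles in rad, forces in N, time in s.
With the tool pointing down it reaches from about 0.375 to 0.925 m from the base axis. Payload 5.7 kg.
Tool frame: the origin (TCP) lies on the centre line of the jaws, within the pads' length; the fingertips stand 14 mm ahead of it and the grasp point (between the pads) lies 5 mm behind it (env.tip_extent is the z of the fingertips in the tool frame, in m); z points along the fingers, y is the line along which they close (so a half turn about z gives the same grasp; the last joint's range is limited). The gripper opens to 88 mm and grips with 3 to 60 N. Pads are 20 mm wide; open, the fingers measure 115 mm over their backs; the gripper's body (75 mm by 178 mm) begins 61 mm behind the grasp point.
Start: joints at [1.05, 0.359, 1.51, -0, 1.272, -0.115], TCP at [0.237, 0.551, 0.237] pointing down, gripper open.
Joint ranges: [-2.97, 2.97], [-1.01, 2.36], [0.21, 2.38], [-0.96, 4.11], [0.2, 2.71], [-2.98, 2.98]. Speed limits (rad/s): [2.39, 2.39, 3.14, 3.14, 3.14, 3.14].

## Interface

Orientations are given as a unit quaternion [x, y, z, w].
In Python, from bench import env gives the robot as it stands. Calls block until the motion is done:
- env.move_ptp(position, orientation): joint-space move of the TCP to a pose.
- env.servo_line(position, orientation=None, rate=0.15, contact_N=None): straight line of the TCP; orientation=None keeps the orientation; rate is the mean speed in m/s. With contact_N (N) it stops when the force on the tool has changed by that much, and returns True; else False.
- env.goto_joints(angles): joint-space move.
- env.move_gripper(opening): finger opening in m; the grip force is fixed at half the most; returns when the fingers have stopped.
- env.sleep(seconds).
- env.inverse_kinematics(position, orientation): joint angles nearest the present ones, or None.
- env.observe(): the state.
- env.capture(name): name is "side" or "top" or "wrist"; returns a dict with "image" (420x560x3 uint8, blue, green, red), "range_z" (420x560 float32, m along the optical axis (not along the pixel's ray), 0 where there is no reading), "intrinsics" (3x3 intrinsics, pixels), "R" (3x3) and "t" (3): a world point X has camera coordinates R X + t. Camera axes: x right, y down, z forward; pixel columns grow to the right and rows downward; lengths in m; the calibration is good to about 2 mm. A picture is of the moment at which its call begins.
A pose or a line that the arm cannot do raises env.PlanningError and nothing moves.
- env.close_job(): hands the job in; it is judged then, once.
The state is a dict: "clock": time; "joint_pos": joint angles; "qvel": joint speeds; "joint_torque": joint torques, N m; "position": TCP position; "orientation": TCP orientation; "force": force on the tool from outside, world axes, zero at the start; "torque": the same for the moment, N m; "finger_gap": finger opening in m; "grip_force": force on a finger pad.
Only numpy, scipy, OpenCV 4.12 (cv2) and the standard library are available. Lean on these libraries where they do the work, as an engineer would, in place of code of your own. Each camera call takes 0.05 s, during which the arm holds its last target. There are 200 camera calls.

## Task

Pack the crate, heavy things lowest: first take out the wooden float that was left on its floor. Of the three look-alike tins, find by lifting the one that is loaded and lay it flat on the crate's floor together with every slate stone that is out, set down and not dropped; then lay all the light wooden floats, that one too, flat on top of them inside the crate, ridge up. Leave the two empty tins standing on their board, and leave the teapot, spray bottle and tool pot alone.

Things in the scene. Friction and masses are not known exactly. Their poses are not given: they have to be found in the camera images.
- crate: open plywood crate standing on the bench, fixed, outside 256 (own x) x 216 (own y) x 70 mm high, walls and floor 8 mm thick, so inside 240 x 200 mm; origin: centre of underside
- tin_board: bare wooden ware board lying on the bench, 370 (own x) x 210 (own y) x 6 mm thick, fixed; origin: centre of underside. Carries the three tins, each with its length about along the board's y, in a row along the board's x; on the left or the right of the crate
- tool_board: bare wooden ware board lying on the bench, 370 (own x) x 210 (own y) x 6 mm thick, fixed; origin: centre of underside. Carries the stones and floats in a row along the board's x, each with its length about along the board's y, in any order, 70 mm apart; the last 80 mm of the board at its own +x end start free; on the other side of the crate
- stone1: dark grey slate sharpening stone, 40 (own x) x 160 (own y) x 42 mm high, about 0.7 kg; origin: centre of underside. May be absent; one or two are out, on the tool board. 
- stone2: dark grey slate sharpening stone, 40 (own x) x 160 (own y) x 42 mm high, about 0.7 kg; origin: centre of underside. May be absent; one or two are out, on the tool board. 
- float1: dark wooden smoothing float, about 0.12 kg: flat plate 44 (own x) x 190 (own y) x 10 mm, with a grip ridge 18 (x) x 90 (y) mm centred on its upper face, rising from 10 to 36 mm above the underside; origin: centre of underside, z up out of the ridge. Starts on the tool board among the stones; float1 or float2 may be absent
- float2: dark wooden smoothing float, about 0.12 kg: flat plate 44 (own x) x 190 (own y) x 10 mm, with a grip ridge 18 (x) x 90 (y) mm centred on its upper face, rising from 10 to 36 mm above the underside; origin: centre of underside, z up out of the ridge. Starts on the tool board among the stones; float1 or float2 may be absent
- float3: dark wooden smoothing float, about 0.12 kg: flat plate 44 (own x) x 190 (own y) x 10 mm, with a grip ridge 18 (x) x 90 (y) mm centred on its upper face, rising from 10 to 36 mm above the underside; origin: centre of underside, z up out of the ridge. Starts on the crate's floor, its length about along the crate's x
- teapot: brown clay teapot, 100 mm across, 90 mm high; loose bystander beyond the crate, to be left alone; origin: centre of underside
- spray_bottle: amber spray bottle, 60 mm across, 170 mm high; loose bystander beyond the crate, to be left alone; origin: centre of underside
- tool_pot: clay pot of tool sticks, 84 mm across, 180 mm high; loose bystander beyond the crate, to be left alone; origin: centre of underside
- tin_a: closed flat metal tin with a lid seam, 56 (own x) x 150 (own y) x 42 mm high, plain bare metal; origin: centre of underside, z up as it stands. Three look-alikes stand on the tin board, in any order. One of the three is loaded, 0.75 to 0.93 kg in all, the other two are empty, about 0.14 kg each (contents can shift a little inside); only lifting tells which
- tin_b: closed flat metal tin with a lid seam, 56 (own x) x 150 (own y) x 42 mm high, plain bare metal; origin: centre of underside, z up as it stands. Three look-alikes stand on the tin board, in any order. One of the three is loaded, 0.75 to 0.93 kg in all, the other two are empty, about 0.14 kg each (contents can shift a little inside); only lifting tells which
- tin_c: closed flat metal tin with a lid seam, 56 (own x) x 150 (own y) x 42 mm high, plain bare metal; origin: centre of underside, z up as it stands. Three look-alikes stand on the tin board, in any order. One of the three is loaded, 0.75 to 0.93 kg in all, the other two are empty, about 0.14 kg each (contents can shift a little inside); only lifting tells which

How it is judged:
On the way, in this order (a step that is already met when the one before it is completed fails the run):
1. the float left in the crate is out of it ((horizontal distance between float3 and crate above 0.15 m or z of float3 in the frame of crate above 0.075 m)), for 0.2 s.
2. the loaded tin and every stone that is out lie flat on the crate's floor (((x of tin_a in the frame of crate between -0.12 and 0.12 m and y of tin_a in the frame of crate between -0.1 and 0.1 m and z of tin_a in the frame of crate below 0.016 m and angle between tin_a's own z axis and vertical below 0.12 rad and linear speed of tin_a below 0.03 m/s and contact force between tin_a and crate above 5.8 N) or (x of tin_b in the frame of crate between -0.12 and 0.12 m and y of tin_b in the frame of crate between -0.1 and 0.1 m and z of tin_b in the frame of crate below 0.016 m and angle between tin_b's own z axis and vertical below 0.12 rad and linear speed of tin_b below 0.03 m/s and contact force between tin_b and crate above 5.8 N) or (x of tin_c in the frame of crate between -0.12 and 0.12 m and y of tin_c in the frame of crate between -0.1 and 0.1 m and z of tin_c in the frame of crate below 0.016 m and angle between tin_c's own z axis and vertical below 0.12 rad and linear speed of tin_c below 0.03 m/s and contact force between tin_c and crate above 5.8 N)) and x of stone1 in the frame of crate between -0.12 and 0.12 m and y of stone1 in the frame of crate between -0.1 and 0.1 m and z of each of stone1, stone2 in the frame of crate below 0.016 m and angle between each of stone1, stone2's own z axis and vertical below 0.12 rad and linear speed of each of stone1, stone2 below 0.03 m/s and x of stone2 in the frame of crate between -0.12 and 0.12 m and y of stone2 in the frame of crate between -0.1 and 0.1 m), for 0.2 s.
At the end, for the whole second after the job is handed in: Loaded tin and all stones flat on the crate floor (tilt under 0.12 rad, underside under 16 mm above the crate's); all floats ridge up, flat, in the crate on top of them, underside 44 to 62 mm above the crate's; both empty tins upright on the tin board; all at rest (all of step 2 and x of float1 in the frame of crate between -0.12 and 0.12 m and y of float1 in the frame of crate between -0.1 and 0.1 m and z of float1 in the frame of crate between 0.044 and 0.062 m and angle between each of float1, float2, float3's own z axis and vertical below 0.12 rad and linear speed of each of float1, float2, float3 below 0.03 m/s and x of float2 in the frame of crate between -0.12 and 0.12 m and y of float2 in the frame of crate between -0.1 and 0.1 m and z of float2 in the frame of crate between 0.044 and 0.062 m and x of float3 in the frame of crate between -0.12 and 0.12 m and y of float3 in the frame of crate between -0.1 and 0.1 m and z of float3 in the frame of crate between 0.044 and 0.062 m and ((x of tin_a in the frame of crate between -0.12 and 0.12 m and y of tin_a in the frame of crate between -0.1 and 0.1 m and z of tin_a in the frame of crate below 0.016 m and angle between tin_a's own z axis and vertical below 0.12 rad and linear speed of tin_a below 0.03 m/s and contact force between tin_a and crate above 5.8 N) or (x of tin_a in the frame of tin_board between -0.185 and 0.185 m and y of tin_a in the frame of tin_board between -0.105 and 0.105 m and z of tin_a in the frame of tin_board below 0.014 m and angle between tin_a's own z axis and vertical below 0.12 rad and contact force between tin_a and tin_board below 3.5 N)) and ((x of tin_b in the frame of crate between -0.12 and 0.12 m and y of tin_b in the frame of crate between -0.1 and 0.1 m and z of tin_b in the frame of crate below 0.016 m and angle between tin_b's own z axis and vertical below 0.12 rad and linear speed of tin_b below 0.03 m/s and contact force between tin_b and crate above 5.8 N) or (x of tin_b in the frame of tin_board between -0.185 and 0.185 m and y of tin_b in the frame of tin_board between -0.105 and 0.105 m and z of tin_b in the frame of tin_board below 0.014 m and angle between tin_b's own z axis and vertical below 0.12 rad and contact force between tin_b and tin_board below 3.5 N)) and ((x of tin_c in the frame of crate between -0.12 and 0.12 m and y of tin_c in the frame of crate between -0.1 and 0.1 m and z of tin_c in the frame of crate below 0.016 m and angle between tin_c's own z axis and vertical below 0.12 rad and linear speed of tin_c below 0.03 m/s and contact force between tin_c and crate above 5.8 N) or (x of tin_c in the frame of tin_board between -0.185 and 0.185 m and y of tin_c in the frame of tin_board between -0.105 and 0.105 m and z of tin_c in the frame of tin_board below 0.014 m and angle between tin_c's own z axis and vertical below 0.12 rad and contact force between tin_c and tin_board below 3.5 N))); the robot touches nothing.
It fails at once if teapot, spray bottle or tool pot pushed more than 40 mm (distance of any of teapot, spray_bottle, tool_pot from where it was at the start of the episode above 0.04 m).
It fails at once if a stone or a tin dropped into the crate (faster than 1.0 m/s below its rim) ((linear speed of tin_a above 1 m/s and z of tin_a in the frame of crate below 0.06 m and x of tin_a in the frame of crate between -0.12 and 0.12 m and y of tin_a in the frame of crate between -0.1 and 0.1 m) or (linear speed of tin_b above 1 m/s and z of tin_b in the frame of crate below 0.06 m and x of tin_b in the frame of crate between -0.12 and 0.12 m and y of tin_b in the frame of crate between -0.1 and 0.1 m) or (linear speed of tin_c above 1 m/s and z of tin_c in the frame of crate below 0.06 m and x of tin_c in the frame of crate between -0.12 and 0.12 m and y of tin_c in the frame of crate between -0.1 and 0.1 m) or (linear speed of stone1 above 1 m/s and z of stone1 in the frame of crate below 0.06 m and x of stone1 in the frame of crate between -0.12 and 0.12 m and y of stone1 in the frame of crate between -0.1 and 0.1 m) or (linear speed of stone2 above 1 m/s and z of stone2 in the frame of crate below 0.06 m and x of stone2 in the frame of crate between -0.12 and 0.12 m and y of stone2 in the frame of crate between -0.1 and 0.1 m)).
Of stone1, stone2 only 1 to 2 are there at a start; the rules pass over those that are not, and their reading is None.
Of float1, float2 only 1 to 2 are there at a start; the rules pass over those that are not, and their reading is None.
At some moment in a run one of float1, float2, float3 may be knocked a few centimetres aside while the robot is not near it.
It also fails if it takes over 210 s, if anything falls off the work surface, if the arm or the gripper's body presses on something with over 40 N, if the wrist force passes 120 N, or if a joint passes its speed limit or range.

## Working session

There is one attempt and no reset: what is moved stays moved. The work goes in short steps, each a Python script; the robot and the scene stay as the last script left them, time stands still between calls to the robot, and variables do not carry over. Pictures are saved under pics/ and viewed, at most 14 in all, crops included, and the job is handed in when it is done.

```bash
ls; mkdir -p pics; python3 - <<'E'
from bench import env
import cv2,numpy as np
for n in ("top","side"):
    c=env.capture(n); cv2.imwrite(f"pics/{n}0.png",c["image"]); np.savez(f"{n}0.npz",**c)
    print(n,c["R"].round(3).tolist(),c["t"],c["intrinsics"][0])
o=env.observe();print(o["clock"],o["force"],o["orientation"],o["finger_gap"],env.tip_extent)
E
```

```text
bench.py
pics
top [[-0.021, -1.0, 0.002], [-0.986, 0.021, -0.165], [0.164, -0.005, -0.986]] [0.02665923 0.55685398 0.92821423] [409.84730394   0.         288.81740612]
side [[0.717, -0.697, 0.005], [-0.361, -0.377, -0.853], [0.597, 0.609, -0.522]] [-0.42160782  0.2501862   0.81098788] [447.1038108    0.         281.42426299]
0.1 [ 0.86184532  0.62617381 -0.55055974] [ 2.01521465e-01  9.79483761e-01 -7.73530162e-04 -2.51094225e-04] 0.0875355602870298 0.014
```

View pics/top0.png

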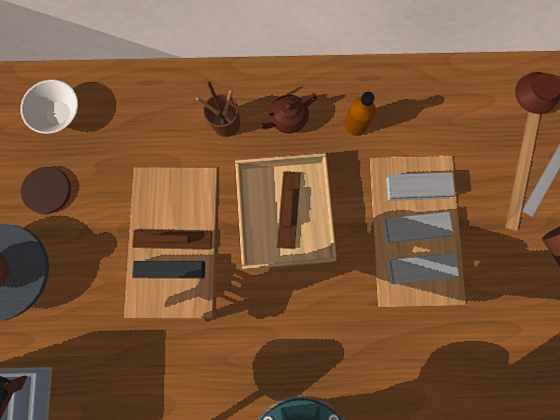

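View pics/side0.png

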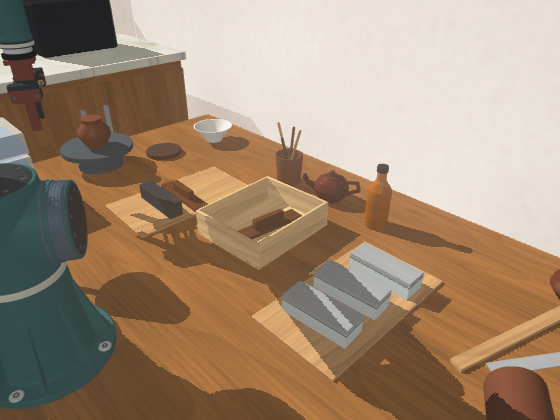

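The top view shows the crate in the middle, its float at about (289,209). The tool board is on the left, with a float at (172,239) and a stone at (168,269). The tin board is on the right, with tins at (420,186), (418,227) and (423,268). The side view agrees: one stone and one loose float are out. Next I measure them from the depth image.

```bash
cat > h.py <<'E'
from bench import env
import cv2,numpy as np
from scipy.spatial.transform import Rotation as Ro
def cloud(c):
    z=c["range_z"].astype(float);K=c["intrinsics"];v,u=np.indices(z.shape)
    P=np.stack([(u-K[0,2])/K[0,0]*z,(v-K[1,2])/K[1,1]*z,z],-1)
    W=(P-c["t"])@c["R"]; W[z<=0]=np.nan
    return W
def blob(W,u0,v0,u1,v1,z0,z1):
    "points in pixel box and height band -> centre, long size, short size, yaw of long axis, median z, n"
    p=W[v0:v1,u0:u1].reshape(-1,3); p=p[(p[:,2]>z0)&(p[:,2]<z1)]
    if len(p)<15: return None
    (cx,cy),(w,h),a=cv2.minAreaRect((p[:,:2]*1000).astype(np.float32))
    if w<h: w,h,a=h,w,a+90
    return dict(c=np.array([cx,cy])/1000,L=w,S=h,yaw=np.radians((a+90)%180-90),z=np.median(p[:,2]),n=len(p))
def show(k,b): print(k,None if b is None else (b["c"].round(4).tolist(),round(b["L"]),round(b["S"]),"yaw",round(float(np.degrees(b["yaw"])),1),"z",round(float(b["z"]),4),b["n"]))
E
python3 - <<'E'
from h import *
c=dict(np.load("top0.npz"));W=cloud(c)
np.set_printoptions(precision=4,suppress=True)
for n,(u,v) in dict(bench=(180,140),toolb=(160,200),tinb=(380,290),cratefl=(260,200),rimL=(239,210),tin1=(420,184),tin2=(405,232),tin3=(405,272),stone=(168,266),floatp=(205,243)).items(): print(n,W[v,u])
show("crate",blob(W,225,145,345,275,.06,.08))
show("float3 ridge",blob(W,270,160,308,255,.034,.055)); show("float3",blob(W,270,160,308,255,.014,.055))
show("toolboard",blob(W,115,160,225,325,.003,.009)); show("tinboard",blob(W,365,150,470,312,.003,.009))
for i,(a,b) in enumerate([(165,208),(208,248),(250,290)]): show("tin%d"%i,blob(W,375,a,470,b,.035,.056))
show("stone",blob(W,125,255,212,285,.035,.056));show("float",blob(W,125,225,217,253,.012,.055));show("fl ridge",blob(W,125,225,217,253,.03,.055))
E
```

```text
bench [0.7449 0.289  0.0016]
toolb [0.5891 0.3341 0.0057]
tinb [nan nan nan]
cratefl [0.5835 0.0857 0.0076]
rimL [0.5491 0.1303 0.0713]
tin1 [ 0.6064 -0.2999  0.0503]
tin2 [ 0.4927 -0.258   0.0442]
tin3 [ 0.3996 -0.2516  0.0441]
stone [0.4251 0.2983 0.0454]
floatp [0.4789 0.2185 0.0183]
crate ([0.5496, 0.0256], 257, 216, 'yaw', 3.5, 'z', 0.0687, 1467)
float3 ridge ([0.5924, 0.0082], 159, 91, 'yaw', 3.7, 'z', 0.0433, 365)
float3 ([0.5683, 0.0146], 212, 92, 'yaw', -0.8, 'z', 0.0184, 1484)
toolboard ([0.4927, 0.3125], 405, 272, 'yaw', 0.7, 'z', 0.0055, 9111)
tinboard ([0.5092, -0.3024], 406, 261, 'yaw', -4.1, 'z', 0.0055, 6857)
tin0 ([0.605, -0.3041], 151, 57, 'yaw', -89.4, 'z', 0.0474, 1519)
tin1 ([0.5043, -0.2912], 153, 57, 'yaw', -85.1, 'z', 0.0473, 1562)
tin2 ([0.4075, -0.2956], 151, 57, 'yaw', -84.9, 'z', 0.0474, 1630)
stone ([0.4172, 0.3015], 161, 39, 'yaw', 88.9, 'z', 0.0473, 1198)
float ([0.4888, 0.3006], 189, 51, 'yaw', 86.0, 'z', 0.0159, 1378)
fl ridge ([0.4901, 0.2999], 89, 18, 'yaw', 87.0, 'z', 0.0408, 297)
```

```bash
cat >> h.py <<'E'
CR=np.array([.5496,.0256]); CY=np.radians(3.5)
def crate_pt(x,y): return CR+np.array([x*np.cos(CY)-y*np.sin(CY),x*np.sin(CY)+y*np.cos(CY)])
def in_crate(W,z0,z1):
    "same cloud, only inside the crate"
    d=W[...,:2]-CR; x=d@[np.cos(CY),np.sin(CY)]; y=d@[-np.sin(CY),np.cos(CY)]
    V=W.copy(); V[(abs(x)>.112)|(abs(y)>.092)]=np.nan
    return blob(V,225,145,345,275,z0,z1)
def ori(yaw,p):
    "tool down, long axis of object at yaw; choose the half turn with small q6"
    best=None
    for k in (0,np.pi,-np.pi):
        q=(Ro.from_euler("z",yaw+k)*Ro.from_euler("x",np.pi)).as_quat(); j=env.inverse_kinematics(p,q)
        if j is not None and (best is None or abs(j[5])<best[0]): best=(abs(j[5]),q)
    return best[1]
UP=.25
def pick(xy,yaw,z,opening):
    p=[*xy,UP]; q=ori(yaw,p); env.move_gripper(opening); env.move_ptp(p,q)
    env.servo_line([*xy,z+.03],rate=.2); hit=env.servo_line([*xy,z],rate=.06,contact_N=8)
    if hit: print("contact going down",env.observe()["position"])
    env.sleep(.2); f0=env.observe()["force"][2]; env.move_gripper(0.0)
    env.servo_line([*xy,z+.05],rate=.08); env.sleep(.4); o=env.observe()
    print("lifted gap",round(o["finger_gap"],4),"dF",round(o["force"][2]-f0,2),"torque",np.round(o["torque"],2),"t",round(o["clock"],1))
    return f0-o["force"][2]
def place(xy,yaw,z,opening):
    o=env.observe()["position"]; env.servo_line([o[0],o[1],UP],rate=.2)
    p=[*xy,UP]; q=ori(yaw,p); env.move_ptp(p,q); env.servo_line([*xy,z+.025],rate=.2)
    hit=env.servo_line([*xy,z-.002],rate=.03,contact_N=3)
    o=env.observe()["position"]; print("set down, hit",hit,"dz mm",round((o[2]-z)*1e3,1))
    env.move_gripper(opening); env.sleep(.2); env.servo_line([*xy,UP],rate=.2)
E
python3 - <<'E'
from h import *
W=cloud(dict(np.load("top0.npz")))
r=in_crate(W,.034,.055); show("ridge",r); show("plate",in_crate(W,.0145,.024))
assert abs(r["L"]-90)<8 and abs(r["S"]-18)<8
pick(r["c"],r["yaw"],.008+.027,.045)
place([.60,.305],np.radians(88),.006+.027,.045)
T=[([.605,-.3041],-89.4),([.5043,-.2912],-85.1),([.4075,-.2956],-84.9)]
i=1; xy,y=T[i]; w=pick(xy,np.radians(y),.006+.022,.08)
print("weight",w)
E
```

```text
ridge ([0.5569, 0.0164], 89, 18, 'yaw', -5.7, 'z', 0.0432, 279)
plate ([0.5572, 0.016], 190, 45, 'yaw', -5.6, 'z', 0.0176, 1013)
lifted gap 0.0179 dF -1.85 torque [0.04 0.01 0.02] t 6.8
set down, hit True dz mm 0.0
lifted gap 0.0559 dF -8.11 torque [-0.09  0.04  0.07] t 19.9
weight 8.110232589377073
```

```bash
python3 - <<'E'
from h import *
place(crate_pt(-.06,0),CY+np.pi/2,.008+.022,.068)
c=env.capture("top");W=cloud(c);show("tin in crate",in_crate(W,.045,.056))
s=blob(W,125,255,212,285,.035,.056);show("stone",s)
assert abs(s["L"]-160)<8 and abs(s["S"]-40)<6
pick(s["c"],s["yaw"],.006+.022,.058)
place(crate_pt(.058,0),CY+np.pi/2,.008+.022,.056)
env.move_ptp([.45,-.2,.3],ori(0,[.45,-.2,.3]))
c=env.capture("top");np.savez("top1.npz",**c);cv2.imwrite("pics/top1.png",c["image"])
W=cloud(c); show("board floats ridge",blob(W,125,165,217,285,.03,.05)); print(env.observe()["clock"])
E
```

```text
set down, hit True dz mm -0.0
tin in crate ([0.4898, 0.022], 150, 57, 'yaw', -86.5, 'z', 0.0493, 494)
stone ([0.4173, 0.3071], 149, 39, 'yaw', 88.8, 'z', 0.0473, 1084)Traceback (most recent call last):
  File "<stdin>", line 5, in <module>
AssertionError
```

The arm partly hid the stone, so the size check stopped the script. I move the arm aside and look again.

```bash
python3 - <<'E'
from h import *
env.move_ptp([.45,-.2,.3],ori(0,[.45,-.2,.3]))
W=cloud(env.capture("top"));show("tin in crate",in_crate(W,.045,.056))
s=blob(W,125,255,212,285,.035,.056);show("stone",s)
assert abs(s["L"]-160)<8 and abs(s["S"]-40)<6
pick(s["c"],s["yaw"],.006+.022,.058)
place(crate_pt(.058,0),CY+np.pi/2,.008+.022,.056)
env.move_ptp([.45,-.2,.3],ori(0,[.45,-.2,.3]))
c=env.capture("top");np.savez("top1.npz",**c);cv2.imwrite("pics/top1.png",c["image"]); print(env.observe()["clock"])
E
```

```text
tin in crate ([0.4897, 0.022], 151, 57, 'yaw', -86.6, 'z', 0.0494, 1536)
stone ([0.4172, 0.3009], 160, 39, 'yaw', 88.8, 'z', 0.0472, 1198)
lifted gap 0.0402 dF -6.28 torque [-0.06 -0.02 -0.03] t 32.9
set down, hit True dz mm 0.1
40.125
```

View pics/top1.png

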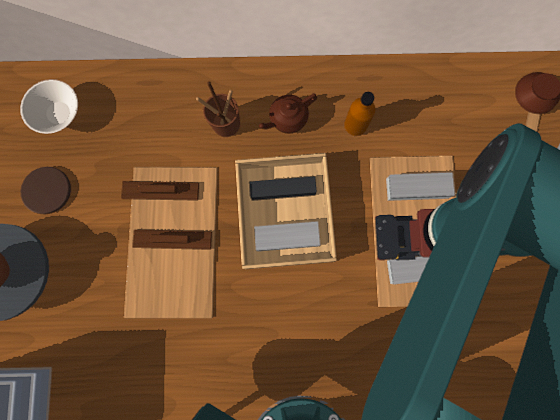

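The tin at (287,236) and the stone at (283,188) lie in the crate. The floats are at (172,239) and (160,190). The upper one has shifted a few centimetres to the left, so I measure each one just before picking it.

```bash
python3 - <<'E'
from h import *
show("tin",in_crate(cloud(dict(np.load("top1.npz"))),.0475,.0515))
for a,b,y in [(222,256,-.045),(172,207,.045)]:
    env.move_ptp([.45,-.2,.3],ori(0,[.45,-.2,.3]))
    W=cloud(env.capture("top")); r=blob(W,100,a,222,b,.03,.052); p=blob(W,100,a,222,b,.012,.052); show("ridge",r); show("all",p)
    assert abs(r["L"]-90)<8 and abs(r["S"]-18)<6 and abs(p["L"]-190)<9
    pick(r["c"],r["yaw"],.006+.027,.045)
    place(crate_pt(0,y),CY,.050+.027,.045)
env.move_ptp([.45,-.2,.3],ori(0,[.45,-.2,.3])); c=env.capture("top");np.savez("top2.npz",**c);cv2.imwrite("pics/top2.png",c["image"]); W=cloud(c)
env.goto_joints([1.05,.359,1.51,0,1.272,-.115]);c=env.capture("side");cv2.imwrite("pics/side2.png",c["image"])
c=env.capture("top");W=cloud(c);np.savez("top2.npz",**c)
for i,(a,b) in enumerate([(165,208),(250,290)]): show("tin%d"%i,blob(W,375,a,470,b,.035,.056))
d=(W[...,:2]-CR)@[-np.sin(CY),np.cos(CY)]
for s in (-1,1):
    V=W.copy();V[d*s<0]=np.nan; show("float plate",in_crate(V,.054,.068)); show("ridge",in_crate(V,.075,.1))
print(env.observe()["clock"])
E
```

```text
tin ([0.5442, 0.0261], 166, 160, 'yaw', 3.5, 'z', 0.0495, 2000)
ridge ([0.4901, 0.3002], 89, 18, 'yaw', 87.3, 'z', 0.0408, 298)
all ([0.4903, 0.3009], 191, 44, 'yaw', 87.4, 'z', 0.0161, 1372)
lifted gap 0.0182 dF -1.33 torque [-0.05  0.07  0.  ] t 46.3
set down, hit True dz mm -0.0
ridge ([0.6115, 0.3327], 90, 18, 'yaw', 88.1, 'z', 0.0408, 300)
all ([0.6118, 0.3337], 190, 45, 'yaw', 87.8, 'z', 0.0163, 1304)
lifted gap 0.0179 dF -0.89 torque [-0.1   0.05  0.01] t 58.8
set down, hit True dz mm -0.1
tin0 ([0.6052, -0.3042], 152, 57, 'yaw', -89.3, 'z', 0.0474, 1527)
tin1 ([0.4075, -0.2953], 152, 57, 'yaw', -85.1, 'z', 0.0474, 1631)
float plate ([0.5531, -0.0137], 190, 55, 'yaw', 3.6, 'z', 0.0593, 1176)
ridge ([0.5534, -0.0192], 90, 18, 'yaw', 3.5, 'z', 0.0853, 310)
float plate ([0.5486, 0.0647], 190, 56, 'yaw', 3.4, 'z', 0.0593, 1184)
ridge ([0.5482, 0.0704], 90, 18, 'yaw', 3.5, 'z', 0.085, 310)
68.3917
```

View pics/top2.png

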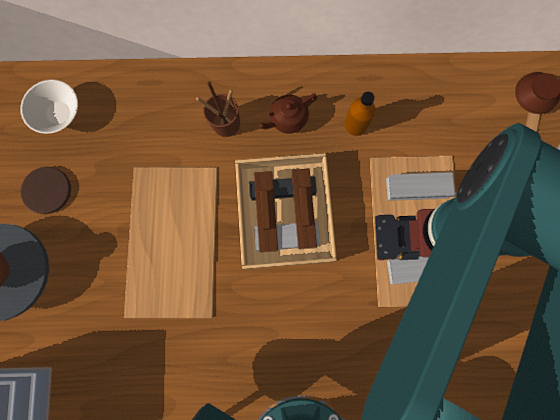

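View pics/side2.png

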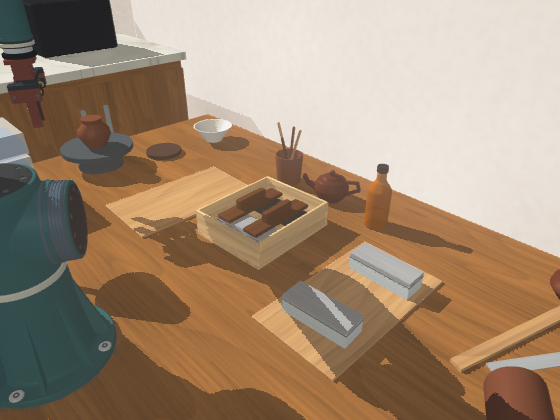

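Both floats lie ridge up in the crate, at (265,210) and (303,208), with their plate tops about 59 to 60 mm high. The empty tins are untouched on their board and the bystanders have not moved, so I hand in.

```bash
python3 -c "
from bench import env
print(env.close_job())"
```

```text
the job is handed in; nothing more can be done
None
```

The crate is packed and the job handed in at about 68 s: the loaded tin (the middle one, about 0.83 kg) and the only stone out are on the floor, both floats lie ridge up on top, and the two empty tins stand on their board; the judge returned no verdict.

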